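Fit the filter panel in the potter's dust tray

ROBOT

A 6-joint arm with a two-finger parallel gripper is mounted at the origin on the work surface. World frame = base frame: x ahead of the robot, y to its left, z up, the work surface at z = 0. Lengths are in m, angles in rad, forces in N, time in s.
With the tool pointing down it reaches from about 0.325 to 0.775 m from the base axis. Payload 9.3 kg.
Tool frame: the origin (TCP) lies at the very end of the fingers, on their centre line; the grasp point (between the pads) lies 19 mm behind it (bot.hold_point_z is the distance from the TCP to the grasp point, in m); y points along the fingers, z is the direction in which the jaws open and shut, and the axes are right-handed (so a half turn about y gives the same grasp; the last joint's range is limited). The gripper opens to 85 mm and grips with 20 to 120 N. Pads are 22 mm wide; open, the fingers measure 114 mm over their backs; the gripper's body (76 mm by 85 mm) begins 54 mm behind the grasp point. The pads swing forward as they close: fully open they stand 13 mm farther back than shut.
Start: joints at [1.115, 0.259, 0.021, 1.334, 0, 1.418], TCP at [0.164, 0.525, 0.231] pointing down, gripper open.
Joint ranges: [-3.04, 3.04], [-0.91, 1.82], [-1.04, 1.36], [-1.92, 1.95], [-1.52, 1.45], [-3.14, 3.14]. Speed limits (rad/s): [2.22, 2.22, 2.79, 3.14, 3.14, 3.14].

INTERFACE

Orientations are given as a 3x3 rotation matrix whose columns are the frame's x, y, z axes.
In Python, from plant import bot gives the robot as it stands. The module is installed in compiled form; this text tells all that it offers.
- The arm moves only by the tool move_arm, never from a script. Its arguments are lists of equal length, an entry for each row: "dp": the shift along the world's x, y, z in mm, a list of three; "dr": the turn, a rotation vector about the world's x, y, z in rad, a list of three; "jaw": the opening, from 0 (shut) to 1 (fully open). A call has 1 to 8 rows; each row is the pose to reach, as a shift and turn from the pose measured when the call began; what a row does not reach only later rows make up. A row lasts 1/10 s, in which the tool goes at most 50 mm and 8.59 degrees, less where a joint would pass 70% of its speed; a pose out of reach is approached as far as the arm can. A call with a gripper value outside its range is refused whole. The fingers move at their own pace and stop on an object; the grip force is fixed at half the most. Time passes only in rows, so rows that repeat a pose let the fingers close. It gives the time, the measured TCP pose, the force and the opening at its end, in the units of the state.
- bot.sense(): the state, without advancing time (a new reading comes with each control period).
- bot.snapshot(name): name is "side" or "top" or "wrist"; returns a dict with "pixels" (480x640x3 uint8, red, green, blue), "depth" (480x640 float32, m along the optical axis (not along the pixel's ray), 0 where there is no reading), "mtx" (3x3 intrinsics, pixels), "pose" (4x4, takes a point from camera to world coordinates). Camera axes: x right, y down, z forward; pixel columns grow to the right and rows downward; lengths in m; the calibration is good to about 2 mm. A picture is of the moment at which its call begins.
- bot.sign_off(): hands the job in, once; it reports no verdict.
Trained networks look in the newest picture that a camera, given by its name, has taken for a name from the list of things; names that differ only in an ending like _2 or _b are one class to them, and where a whole thing is asked for, a point or a joint stands for the part that bears it (a point fixed in the world has none). Each returns a list of dicts, best first, with "confidence" (0 to 1); they miss things now and then, are a little off and sometimes report something else, mostly with a low value. They report only what shows in the picture. A call takes as long as a camera call. They do not tell look-alikes from the thing itself.
- bot.regions_of(camera, target): "region" (480x640 bool, what is visible of it) and "box" ([left, top, right, bottom] in pixels, round what is visible of it).
The state is a dict: "time_s": time; "q": joint angles; "joint_vel": joint speeds; "joint_torque": joint torques, N m; "tool_pos": TCP position; "eef_rot": TCP orientation; "contact_force": force on the tool from outside, world axes, zero at the start; "ft_torque": the same for the moment, N m; "grip_width": finger opening in m.
Only numpy, scipy, OpenCV 4.12 (cv2) and the standard library are available. Lean on these libraries where they do the work, as an engineer would, in place of code of your own. Each camera call takes 0.05 s, during which the arm holds its last target.

TASK

Put the wide filter panel (not the narrow one) into the metal dust tray: set it flat on the front of the tray, slide it back along the two side guides, then swing both levers shut across its front edge so that it sits fully home against the back, and let go of everything.

Things in the scene. Friction and masses are not known exactly. Their poses are not given: they have to be found in the camera images.
- panel: Wide filter panel, flat on the bench left or right of the tray: light-wood frame, white pleats, 130 (x) by 150 (y) by 16 mm, 0.3 kg, alike after a half turn. Grip fin in the middle of its top, at the balance point: 14 mm thick (x), 70 long (y), 16 to 60 mm above the underside. Origin: centre of underside, z up. The similar panel 96 mm wide on the tray's other side is not the one.
- tray: Metal dust tray, fixed. Origin: at bench height under the middle of the fully home panel; x along the slide, away from the robot, y left, z up. Flat deck 12 mm high from x -178 mm, 230 mm wide, to the back stop at x +66: a suction box 66 mm tall, 90 deep, 190 wide. Side guides from x -42 to +66, inner faces y +-79 mm.
- guide_mouth (a point): Midpoint between the flared guide mouths, on the deck: tray x -61, y 0, z 12 mm (axes as the tray). Mouths are 172 mm apart, narrowing to 158. A lip on each guide (36 to 40 mm above the bench, from tray x -37, in to y +-67) bars entry from above: set the panel on the open deck, its middle about 64 mm before this point, and slide it 125 mm.
- left_lever (a joint): Left (+y) lever, rad: 0 shut, along tray -y across the panel's front edge; 1.57 along tray -x; max 2.1. Starts open, stays where left, 1 to 3 N moves it. Upright pivot at tray x -72, y 98 mm; dark bar 12 wide, 75 long, 14 to 26 mm above bench; round black post 16 mm across, top 66 mm above bench, at x -72-66 sin q, y 98-66 cos q. Closing, it pushes a panel a little short of home fully in.
- right_lever (a joint): Right (tray -y) lever, mirror image of the left, rad: 0 shut, along tray +y; grows as it opens, 1.57 along tray -x, max 2.1. Starts open, stays where left, 1 to 3 N moves it. Upright pivot at tray x -72, y -98 mm; same bar and post; post at x -72-66 sin q, y -98+66 cos q mm.
Not all that is in view belongs to the job. What is shaped like the panel but purple is not meant.

How it is judged:
By the outcome, as a careful person would: the job done as asked, in the order asked, and still so for the second after the job is handed in, with the robot touching nothing.
It also fails if it takes over 64 s, if anything falls off the work surface, if the arm or the gripper's body presses on something with over 40 N, if the wrist force passes 120 N, or if a joint passes its speed limit or range.

## Working session

There is one attempt and no reset: what is moved stays moved. The work goes in short steps, Python scripts to look and compute and a tool call to move; the robot and the scene stay as the last step left them, time stands still between calls to the robot, and variables do not carry over. Pictures are saved under pics/ and viewed, and the job is handed in when it is done.

Besides the shell and the picture viewer there is one more tool, called after "Call:" as name(argument=value, ...) on one line, values as JSON. move_arm: Moves the arm, as the interface text tells. Its arguments: {"type":"object","properties":{"dp":{"type":"array","items":{"type":"array","items":{"type":"number"}}},"dr":{"type":"array","items":{"type":"array","items":{"type":"number"}}},"jaw":{"type":"array","items":{"type":"number"}}},"required":["dp","dr","jaw"]}

```bash
mkdir -p pics
cat > h.py <<'E'
import numpy as np, cv2
from plant import bot
def snap(n,f=None):
    s=bot.snapshot(n)
    if f: cv2.imwrite('pics/'+f,cv2.cvtColor(s['pixels'],cv2.COLOR_RGB2BGR))
    return s
def pts(s,mask=None):
    d=s['depth'];v,u=np.nonzero((d>0)&(mask if mask is not None else True))
    z=d[v,u];K=s['mtx']
    P=np.c_[(u-K[0,2])/K[0,0]*z,(v-K[1,2])/K[1,1]*z,z]
    return P@s['pose'][:3,:3].T+s['pose'][:3,3],u,v
def proj(s,p):
    c=np.linalg.inv(s['pose'])@np.r_[p,1];q=s['mtx']@c[:3];return q[:2]/q[2]
E
python3 - <<'E'
from h import *
np.set_printoptions(precision=4,suppress=True)
for n in['top','side','wrist']:
    s=snap(n,n+'0.png'); print(n,s['pose'])
    for t in['panel','tray','left_lever','right_lever']:
        for r in bot.regions_of(n,t)[:3]:
            P,u,v=pts(s,r['region']);print(n,t,round(r['confidence'],2),r['box'],np.median(P,0) if len(P) else None)
st=bot.sense();print(st['time_s'],st['tool_pos'],st['eef_rot'],st['contact_force'],st['grip_width'],bot.hold_point_z)
E
```

```text
top [[ 0.0396 -0.9769  0.21    0.2112]
 [-0.9992 -0.04    0.0024 -0.0836]
 [ 0.006  -0.2099 -0.9777  1.2442]
 [ 0.      0.      0.      1.    ]]
top panel 0.72 [395.3, 191.7, 472.8, 259.7] [ 0.4847 -0.3291  0.0139]
top panel 0.59 [479.8, 266.6, 567.1, 356.0] [ 0.3042 -0.5279  0.0142]
top tray 0.63 [244.8, 2.1, 345.8, 247.6] [0.6391 0.006  0.0174]
top left_lever 0.78 [243.7, 198.1, 257.9, 231.3] [0.4981 0.0851 0.0272]
top right_lever 0.53 [333.6, 194.6, 342.5, 227.8] [ 0.5152 -0.1111  0.0272]
side [[ 0.9751 -0.1211  0.186   0.2273]
 [-0.2219 -0.5194  0.8252 -1.1107]
 [-0.0033 -0.8459 -0.5333  0.6821]
 [ 0.      0.      0.      1.    ]]
side panel 0.75 [320.9, 272.8, 395.5, 328.0] [ 0.4852 -0.3508  0.0141]
side panel 0.64 [249.8, 343.9, 345.8, 418.6] [ 0.3046 -0.5463  0.0142]
side panel 0.49 [299.8, 187.3, 505.5, 258.2] [ 0.6805 -0.0109  0.0261]
side tray 0.8 [302.8, 188.0, 503.5, 258.6] [ 0.6805 -0.0108  0.0263]
side left_lever 0.53 [311.0, 202.0, 336.0, 216.6] [0.484  0.0808 0.0251]
side right_lever 0.7 [333.3, 231.5, 361.2, 251.0] [ 0.5047 -0.1164  0.0252]
wrist [[ 0.2985  0.9171  0.2644  0.0975]
 [ 0.9544 -0.2871 -0.0816  0.547 ]
 [ 0.001   0.2767 -0.9609  0.3733]
 [ 0.      0.      0.      1.    ]]
0.75 [0.164  0.525  0.2313] [[ 0.9545  0.      0.2982]
 [-0.2982  0.      0.9545]
 [ 0.     -1.      0.    ]] [ 0.3944 -0.2393  0.0862] 0.0852835661074014 0.0187
```

View pics/top0.png

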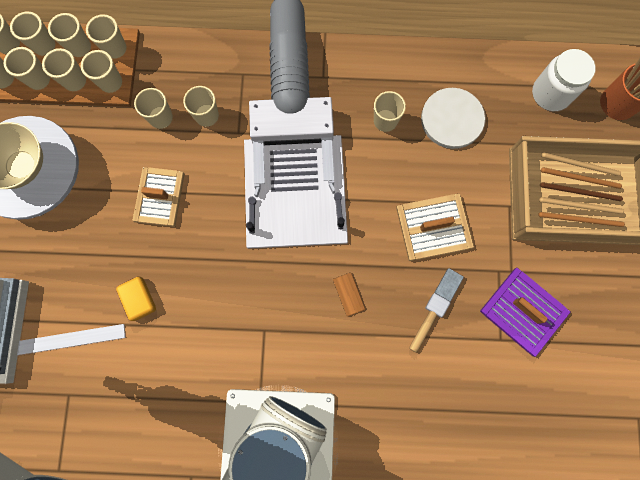

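View pics/side0.png

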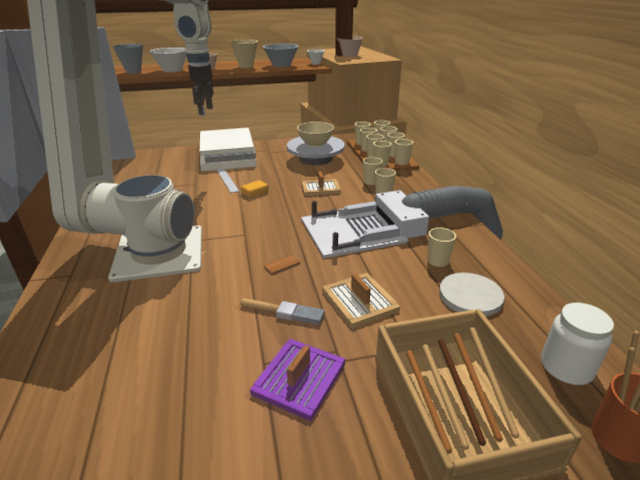

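Run:
```python
import cv2,numpy as np
a=cv2.imread('pics/top0.png');b=cv2.imread('pics/side0.png')
x=cv2.resize(a[180:370,380:590],(400,362));y=cv2.resize(b[260:430,240:410],(362,362))
cv2.imwrite('pics/crop0.png',np.hstack([x,y]))
```

```text
(no output)
```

View pics/crop0.png

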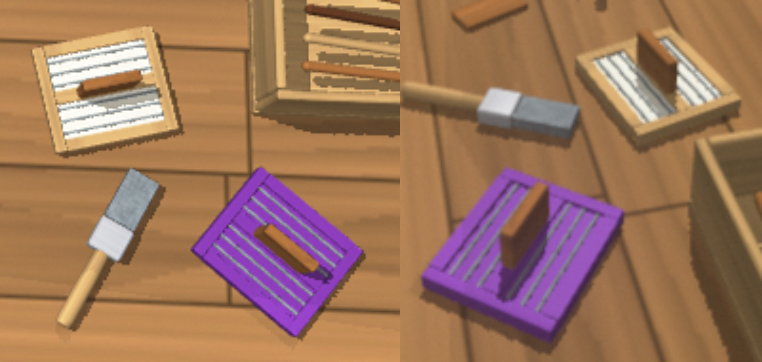

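Candidates in the top view are the wood panel at (436,226), the narrow wood one at (158,197) and the purple one at (526,312). The target is (436,226): light-wood frame, white pleats, about 130x150 mm. The crop confirms it.

```bash
cat > m.py <<'E'
from h import *
np.set_printoptions(precision=4,suppress=True)
def rect(P):
    (c,s,a)=cv2.minAreaRect((P[:,:2]*1000).astype(np.float32));return np.round(c,1),np.round(s,1),round(a,2)
if __name__=='__main__':
  for n in['top','side']:
    s=snap(n)
    r=bot.regions_of(n,'panel')
    for k in r:
        P,_,_=pts(s,k['region']);
        if abs(np.median(P[:,1])+.34)>.05: continue
        b=P[(P[:,2]>.01)&(P[:,2]<.022)];print(n,'panel plate',rect(b),np.percentile(b[:,2],[10,50,90]))
        P,_,_=pts(s); f=P[(abs(P[:,0]-.485)<.1)&(abs(P[:,1]+.335)<.1)]
        t=f[f[:,2]>.055];print(' fin top',len(t),t.mean(0),rect(t),np.median(t[:,2]), f[:,2].max())
    P,_,_=pts(s)
    w=P[(P[:,0]>.38)&(P[:,0]<.85)&(abs(P[:,1])<.17)]
    for lo,hi in[(.008,.016),(.033,.044),(.058,.072)]:
        k=w[(w[:,2]>lo)&(w[:,2]<hi)];print(n,lo,len(k),np.median(k[:,2]),rect(k))
    for t in['left_lever','right_lever']:
        for k in bot.regions_of(n,t)[:1]:
            Q,_,_=pts(s,k['region']);
            tp=Q[Q[:,2]>.06];print(n,t,'post',len(tp),tp.mean(0) if len(tp) else 0, 'bar', rect(Q[(Q[:,2]>.02)&(Q[:,2]<.03)]))
    np.save(n+'_w.npy',w)
E
python3 m.py
python3 - <<'E'
import cv2
a=cv2.imread('pics/top0.png');cv2.imwrite('pics/tr0.png',cv2.resize(a[90:255,230:370],(510,600),interpolation=cv2.INTER_CUBIC))
E
```

```text
top panel plate (array([ 489. , -329.8]), array([130. , 149.9]), 13.55) [0.0111 0.0142 0.0178]
 fin top 189 [ 0.4888 -0.3299  0.0596] (array([ 489.6, -330.4]), array([14.8, 68.9]), 14.27) 0.059316412641656546 0.0666567932032549
top 0.008 7881 0.011852360571556808 (array([563.7,  10.6]), array([300.6, 283.6]), 88.24)
top 0.033 1117 0.0392375723917302 (array([639.7,  -2.7]), array([347.7, 207.3]), 5.17)
top 0.058 3044 0.06536704673858285 (array([659.5,   0.1]), array([388.7, 214.9]), 4.82)
top left_lever post 38 [0.4641 0.0841 0.0656] bar (array([496.9,  84.6]), array([81.8, 15.8]), 5.98)
top right_lever post 38 [ 0.4823 -0.1146  0.065 ] bar (array([ 516.4, -108.4]), array([84.4, 16. ]), 2.48)
side panel plate (array([ 492.1, -332. ]), array([131.7, 152.2]), 13.24) [0.0112 0.014  0.0165]
 fin top 124 [ 0.4913 -0.335   0.0588] (array([ 491.7, -333.4]), array([13.7, 69. ]), 13.04) 0.05914311831238295 0.06217376452116963
side 0.008 2475 0.011655539750107913 (array([634.8,  -2.5]), array([399.8, 237.2]), 5.2)
side 0.033 631 0.03894168794098407 (array([657.6,  -5. ]), array([376.6, 209.2]), 4.89)
side 0.058 1026 0.06542627212244045 (array([657.8,  -0.5]), array([379. , 214.4]), 5.18)
side left_lever post 11 [0.4651 0.0808 0.0634] bar (array([500.2,  86. ]), array([78.7, 20.8]), 2.8)
side right_lever post 12 [ 0.4834 -0.1201  0.0634] bar (array([ 518.1, -113. ]), array([80.5, 15.2]), 5.93)
```

View pics/tr0.png

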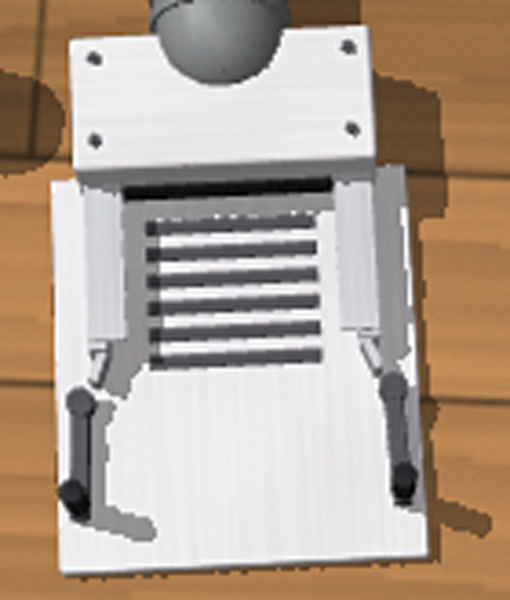

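```bash
cat > t.py <<'E'
from m import *
a0=np.radians(5.0)
def tray(n):
    w=np.load(n+'_w.npy'); 
    a=a0
    # box top
    k=w[(w[:,2]>.062)&(w[:,2]<.069)&(w[:,0]>.6)]
    R=np.array([[np.cos(a),-np.sin(a)],[np.sin(a),np.cos(a)]]);O=np.array([.6,0.])
    q=(k[:,:2]-O)@R
    print(n,'box pct x',np.percentile(q[:,0],[0.5,2,98,99.5]),'y',np.percentile(q[:,1],[.5,2,98,99.5]), len(q))
    m=(q[:,0]>0)&(abs(q[:,1]+.01)<.11);print(rect(k[m]))
    d=w[(w[:,2]>.0095)&(w[:,2]<.015)];q=(d[:,:2]-O)@R
    m=(q[:,0]>-.25)&(q[:,0]<.08)&(q[:,1]>-.15)&(q[:,1]<.15)
    q=q[m];print('deck x',np.percentile(q[:,0],[.1,.5,2,98]),'y',np.percentile(q[:,1],[.2,.5,2,98,99.5,99.8]),rect(d[m]))
    # guide top lips z~.039
    g=w[(w[:,2]>.036)&(w[:,2]<.042)];q=(g[:,:2]-O)@R
    for sg in(-1,1):
        h=q[(q[:,1]*sg>.05)&(q[:,1]*sg<.12)&(q[:,0]>-.08)&(q[:,0]<.08)]
        print('guide',sg,np.percentile(h[:,0],[1,50,99]),np.percentile(h[:,1],[2,50,98]),len(h))
        c=np.polyfit(h[:,0],h[:,1],1);print(' slope deg',np.degrees(c[0]))
tray('top');tray('side')
E
python3 t.py
```

```text
top box pct x [0.0766 0.0778 0.1934 0.2361] y [-0.0966 -0.0939  0.0875  0.0906] 2409
(array([763.7,  11.1]), array([176.3, 189.4]), 5.11)
deck x [-0.1676 -0.1667 -0.1638  0.0713] y [-0.1182 -0.1175 -0.1144  0.1066  0.1099  0.1105] (array([556.5,  -7.5]), array([248.2, 229.8]), 5.18)
guide -1 [-0.0323  0.0241  0.0778] [-0.094  -0.0822 -0.0649] 373
 slope deg 2.4650552106494215
guide 1 [-0.0309  0.0268  0.0773] [0.063  0.0754 0.0871] 382
 slope deg -1.1132790710340466
side box pct x [0.0787 0.0799 0.2232 0.2399] y [-0.1013 -0.0987  0.083   0.0874] 815
(array([762.1,   7.8]), array([169.3, 193.7]), 5.55)
deck x [-0.1652 -0.1645 -0.1622  0.0744] y [-0.1228 -0.1217 -0.1191  0.0907  0.1004  0.1051] (array([558. , -10.9]), array([245. , 234.2]), 5.29)
guide -1 [-0.0268  0.0267  0.0793] [-0.0972 -0.086  -0.0694] 190
 slope deg 0.7111169598223738
guide 1 [-0.0279  0.0253  0.0791] [0.0585 0.0718 0.086 ] 143
 slope deg -0.7120242291728687
```

Call:
move_arm(dp=[[33,-33,0],[66,-66,0],[99,-99,0],[132,-132,0],[165,-165,0],[198,-198,0],[231,-231,0],[264,-264,0]], dr=[[0,0,-0.13],[0,0,-0.26],[0,0,-0.39],[0,0,-0.52],[0,0,-0.65],[0,0,-0.78],[0,0,-0.91],[0,0,-1.03]], jaw=[1,1,1,1,1,1,1,1])

```text
time_s: 1.95
tool_pos: [0.4291, 0.2594, 0.2315]
eef_rot: [[0.231, 0.0, 0.973], [-0.973, 0.0, 0.231], [-0.0, -1.0, 0.001]]
contact_force: [0.6, 0.8, 0.8]
grip_width: 0.0854
```

```bash
python3 -c "
from h import *
s=bot.sense();print(s['q'],s['tool_pos'],s['eef_rot'])"
```

```text
[ 3.76172077e-01  1.75167872e-01 -8.80376112e-02  1.30703197e+00
  8.76417850e-05  1.71428781e+00] [0.42909684 0.25939778 0.23150622] [[ 2.30586766e-01  4.87600360e-04  9.73051646e-01]
 [-9.73051754e-01  2.86823428e-04  2.30586647e-01]
 [-1.66659876e-04 -9.99999840e-01  5.40598072e-04]]
```

Call:
move_arm(dp=[[5,-49,0],[10,-98,0],[15,-147,0],[20,-196,0],[25,-245,0],[30,-294,0],[30,-294,0]], dr=[[0,0,0],[0,0,0],[0,0,0],[0,0,0],[0,0,0],[0,0,0],[0,0,0]], jaw=[1,1,1,1,1,1,1])

```text
time_s: 2.65
tool_pos: [0.4596, -0.0398, 0.2313]
eef_rot: [[0.224, 0.001, 0.975], [-0.975, -0.001, 0.224], [0.001, -1.0, 0.0]]
contact_force: [-0.0, 1.0, 0.3]
grip_width: 0.0856
```

Run:
```python
from m import *
s=snap('wrist','w1.png');print(s['pose'],bot.sense()['tool_pos'])
P,u,v=pts(s)
np.save('w1.npy',P)
for t in['left_lever','right_lever','tray']:
    for k in bot.regions_of('wrist',t)[:1]:
        Q,_,_=pts(s,k['region']);tp=Q[(Q[:,2]>.06)&(Q[:,2]<.07)];print(t,k['confidence'],k['box'],len(tp),tp.mean(0) if len(tp) else 0,rect(tp) if len(tp)>3 else 0)
```

```text
[[ 0.9746  0.2151  0.0628  0.4444]
 [ 0.224  -0.9365 -0.2699  0.03  ]
 [ 0.0007  0.2771 -0.9608  0.3733]
 [ 0.      0.      0.      1.    ]] [ 0.4593 -0.0375  0.2314]
left_lever 0.81 [349.8, 40.7, 455.7, 85.7] 418 [0.4668 0.0862 0.0651] (array([467. ,  86.4]), array([14.8, 15.1]), 56.98)
right_lever 0.55 [318.9, 277.5, 406.4, 315.7] 259 [ 0.4849 -0.1115  0.0646] (array([ 485.1, -112.2]), array([14.7, 14.6]), 27.4)
tray 0.57 [286.3, 37.0, 640.0, 339.3] 10339 [ 0.6854 -0.0147  0.0649] (array([602.2,   5.1]), array([280.1, 214.8]), 8.02)
```

View pics/w1.png

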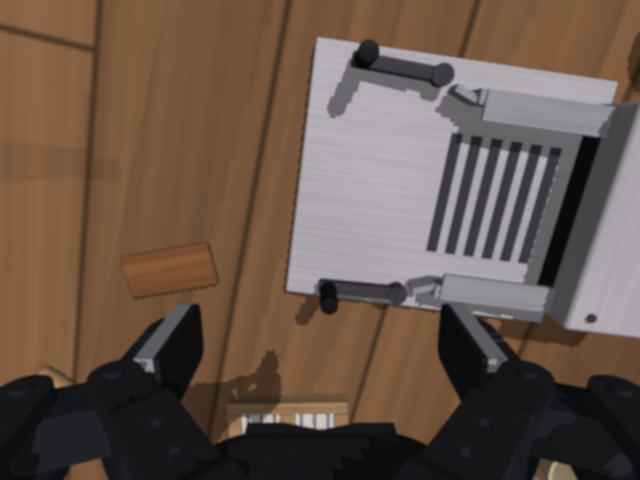

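Run:
```python
from m import *
s=snap('wrist');P,_,_=pts(s);print(bot.sense()['tool_pos'])
for t in['left_lever','right_lever']:
    k=bot.regions_of('wrist',t)[0]
    Q,_,_=pts(s,k['region']);tp=Q[(Q[:,2]>.06)&(Q[:,2]<.07)];print(t,rect(tp))
a=np.radians(5.15);R=np.array([[np.cos(a),-np.sin(a)],[np.sin(a),np.cos(a)]]);O=np.array([.6,0.])
d=P[(P[:,2]>.0095)&(P[:,2]<.0145)];q=(d[:,:2]-O)@R
m=(q[:,0]>-.25)&(q[:,0]<.08)&(abs(q[:,1])<.13);q=q[m]
print('deck x',np.percentile(q[:,0],[0,.1,.5,2]),'y',np.percentile(q[:,1],[0,.1,.5,99.5,99.9,100]),np.median(d[m][:,2]),rect(d[m]))
k=P[(P[:,2]>.062)&(P[:,2]<.069)];q=(k[:,:2]-O)@R;q=q[q[:,0]>0];print('box',np.percentile(q[:,0],[.1,.5,2]),np.percentile(q[:,1],[.1,.5,99.5,99.9]))
g=P[(P[:,2]>.036)&(P[:,2]<.042)];q=(g[:,:2]-O)@R
for sg in(-1,1):
    h=q[(q[:,1]*sg>.05)&(q[:,1]*sg<.12)&(q[:,0]>-.05)&(q[:,0]<.07)]
    i=h[abs(h[:,0]-.02)<.03]
    print('guide',sg,np.percentile(h[:,0],[1,50,99]),np.percentile(i[:,1],[1,50,99]))
```

```text
[ 0.459  -0.0336  0.2316]
left_lever (array([466.9,  86.7]), array([15.5, 15. ]), 76.21)
right_lever (array([ 484.8, -112.5]), array([15., 15.]), 68.31)
deck x [-0.1647 -0.1642 -0.1633 -0.1604] y [-0.1167 -0.1158 -0.1141  0.1119  0.1126  0.1131] 0.011396561837455826 (array([558.1,  -5.6]), array([244.7, 229.7]), 5.22)
box [0.0784 0.0789 0.0795] [-0.2244 -0.0949  0.0847  0.0896]
guide -1 [-0.0267  0.0228  0.0692] [-0.0924 -0.0796 -0.0686]
guide 1 [-0.0273  0.0205  0.0688] [0.0652 0.0772 0.0889]
```

Call:
move_arm(dp=[[5,-45,0],[10,-90,0],[15,-135,0],[20,-180,0],[25,-220,0],[25,-220,0],[25,-220,0]], dr=[[0,0,0],[0,0,0],[0,0,0],[0,0,0],[0,0,0],[0,0,0],[0,0,0]], jaw=[1,1,1,1,1,1,1])

```text
time_s: 3.7
tool_pos: [0.4842, -0.253, 0.2311]
eef_rot: [[0.233, -0.0, 0.973], [-0.973, 0.001, 0.233], [-0.001, -1.0, 0.0]]
contact_force: [0.3, 1.0, -0.3]
grip_width: 0.0854
```

Run:
```python
from m import *
s=snap('wrist','w2.png');P,_,_=pts(s);print(bot.sense()['tool_pos'])
f=P[(abs(P[:,0]-.49)<.1)&(abs(P[:,1]+.33)<.1)]
t=f[(f[:,2]>.056)&(f[:,2]<.066)];print('fin',len(t),rect(t),np.median(t[:,2]))
b=f[(f[:,2]>.01)&(f[:,2]<.02)];print(rect(b),np.median(b[:,2]))
```

```text
[ 0.4842 -0.2523  0.2314]
fin 1178 (array([ 491.7, -328.5]), array([13.7, 69.5]), 13.26) 0.058879205955070235
(array([ 470.7, -333.5]), array([174.5, 149.8]), 13.48) 0.013157777984912467
```

View pics/w2.png

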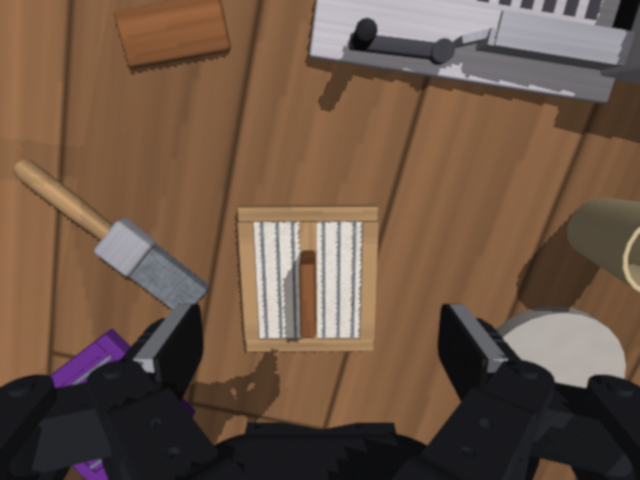

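Call:
move_arm(dp=[[4,-40,-30],[7.5,-76,-60],[7.5,-76,-100],[7.5,-76,-130],[7.5,-76,-130],[7.5,-76,-130]], dr=[[0,0,0],[0,0,0],[0,0,0],[0,0,0],[0,0,0],[0,0,0]], jaw=[1,1,1,1,1,1])

```text
time_s: 4.35
tool_pos: [0.4922, -0.327, 0.1025]
eef_rot: [[0.236, 0.0, 0.972], [-0.972, 0.001, 0.236], [-0.001, -1.0, 0.001]]
contact_force: [0.0, -0.3, 0.4]
grip_width: 0.0854
```

Call:
move_arm(dp=[[-0.5,-1.5,-35],[-0.5,-1.5,-65],[-0.5,-1.5,-76],[-0.5,-1.5,-76],[-0.5,-1.5,-76],[-0.5,-1.5,-76],[-0.5,-1.5,-76],[-0.5,-1.5,-76]], dr=[[0,0,0],[0,0,0],[0,0,0],[0,0,0],[0,0,0],[0,0,0],[0,0,0],[0,0,0]], jaw=[1,1,1,0.6,0.1,0,0,0])

```text
time_s: 5.15
tool_pos: [0.492, -0.3289, 0.0275]
eef_rot: [[0.236, 0.001, 0.972], [-0.972, -0.0, 0.236], [0.0, -1.0, 0.001]]
contact_force: [-5.5, 7.6, 16.0]
grip_width: 0.0128
```

Call:
move_arm(dp=[[0,0,0],[0,0,0],[0,0,0],[0,0,20],[0,0,40],[0,0,60],[0,0,60]], dr=[[0,0,0],[0,0,0],[0,0,0],[0,0,0],[0,0,0],[0,0,0],[0,0,0]], jaw=[0,0,0,0,0,0,0])

```text
time_s: 5.85
tool_pos: [0.493, -0.3297, 0.0896]
eef_rot: [[0.236, 0.004, 0.972], [-0.972, -0.003, 0.236], [0.003, -1.0, 0.003]]
contact_force: [0.8, -0.7, -3.7]
grip_width: 0.0129
```

Run:
```python
from m import *
s=snap('wrist','w3.png');snap('side','s3.png');st=bot.sense();print(st['tool_pos'],st['contact_force'],st['grip_width'])
```

```text
[ 0.4919 -0.3288  0.0869] [-0.3838  0.3993 -2.6866] 0.013068217787701352
```

View pics/w3.png

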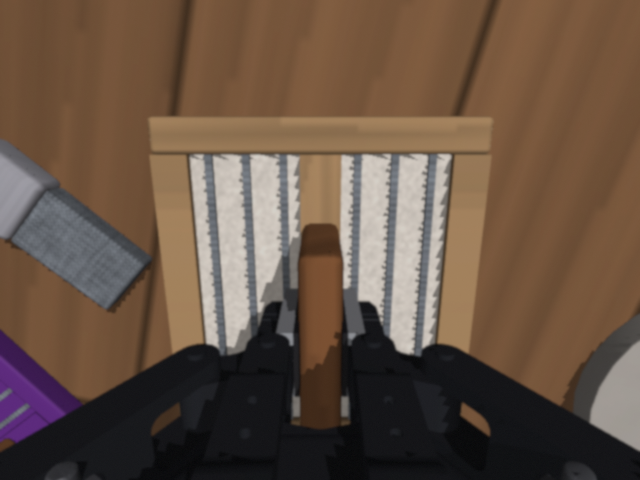

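View pics/s3.png

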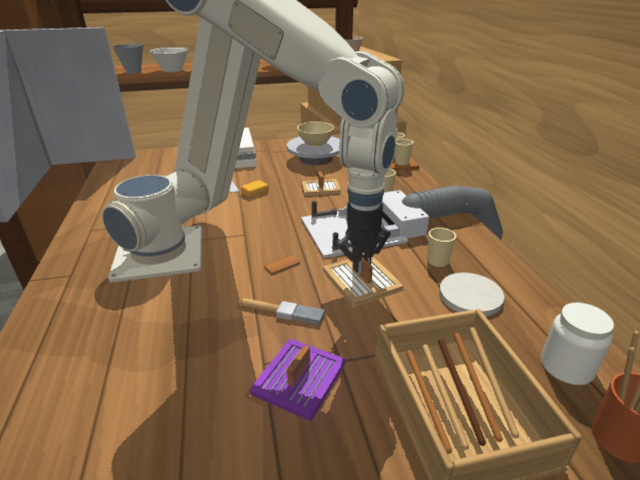

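Call:
move_arm(dp=[[0,10,40],[-1,50,48],[-1,95,48],[-2,140,48],[-2,185,48],[-3,230,48],[-4,275,48],[-4,315,48]], dr=[[0,0,0],[0,0,-0.03],[0,0,-0.06],[0,0,-0.09],[0,0,-0.12],[0,0,-0.147],[0,0,-0.147],[0,0,-0.147]], jaw=[0,0,0,0,0,0,0,0])

```text
time_s: 6.75
tool_pos: [0.4867, -0.0117, 0.1335]
eef_rot: [[0.091, -0.001, 0.996], [-0.996, 0.0, 0.091], [-0.001, -1.0, -0.001]]
contact_force: [0.6, -0.6, -3.0]
grip_width: 0.0134
```

Call:
move_arm(dp=[[0,0,0],[0,0,0],[0,0,0]], dr=[[0,0,0],[0,0,0],[0,0,0]], jaw=[0,0,0])

```text
time_s: 7.05
tool_pos: [0.4865, -0.0122, 0.1327]
eef_rot: [[0.091, -0.002, 0.996], [-0.996, 0.0, 0.091], [-0.001, -1.0, -0.002]]
contact_force: [0.6, -0.1, -3.0]
grip_width: 0.0133
```

Run:
```python
from m import *
s=snap('wrist','w4.png');t=snap('top','t4.png');st=bot.sense();print(st['tool_pos'],st['eef_rot'],st['contact_force'])
```

```text
[ 0.4867 -0.0127  0.133 ] [[ 0.0892 -0.0016  0.996 ]
 [-0.996   0.0004  0.0892]
 [-0.0006 -1.     -0.0016]] [ 0.1457 -0.2366 -2.6202]
```

View pics/w4.png

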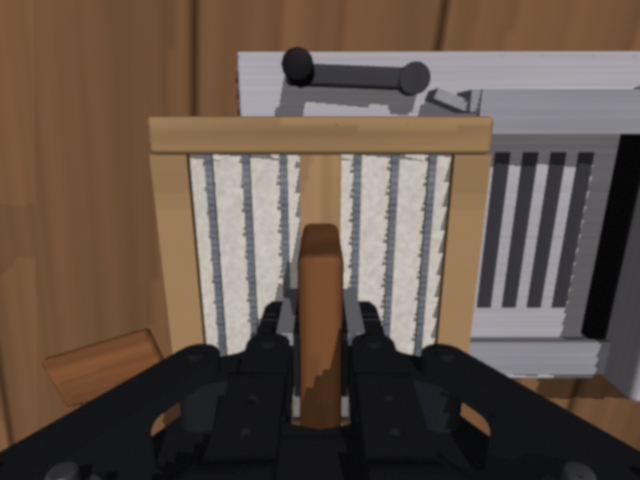

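Call:
move_arm(dp=[[1,-1,-30],[1,-1,-60],[1,-1,-82],[1,-1,-88],[1,-1,-91],[1,-1,-93],[1,-1,-94]], dr=[[0,0,0],[0,0,0],[0,0,0],[0,0,0],[0,0,0],[0,0,0],[0,0,0]], jaw=[0,0,0,0,0,0,0])

```text
time_s: 7.85
tool_pos: [0.4883, -0.014, 0.0398]
eef_rot: [[0.089, -0.0, 0.996], [-0.996, 0.0, 0.089], [-0.0, -1.0, -0.0]]
contact_force: [0.8, -0.1, -3.8]
grip_width: 0.0129
```

Run:
```python
from m import *
s=snap('wrist','w5.png');t=snap('side','s5.png');st=bot.sense();print(st['tool_pos'],st['contact_force'])
i=cv2.imread('pics/s5.png');cv2.imwrite('pics/s5c.png',cv2.resize(i[150:290,270:470],(800,560),interpolation=cv2.INTER_CUBIC))
```

```text
[ 0.4882 -0.0138  0.0397] [-0.8496  0.5478 -3.3026]
```

View pics/s5c.png

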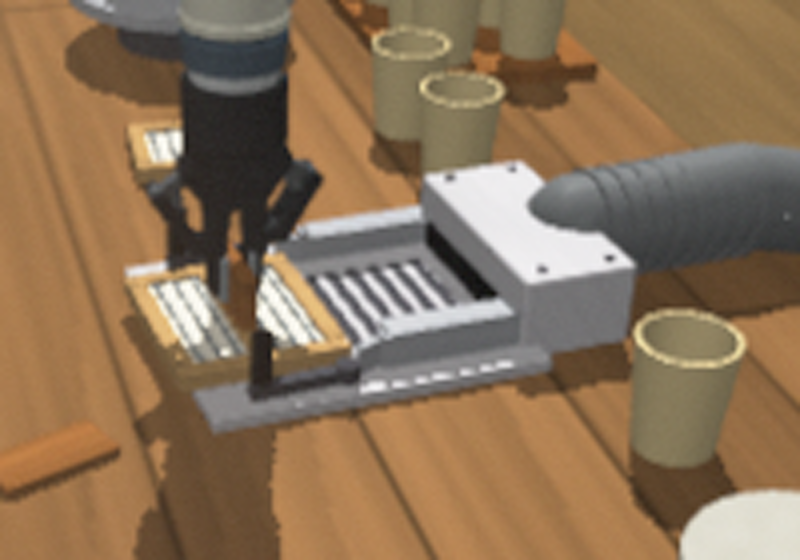

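Call:
move_arm(dp=[[0,0,-1],[0,0,-2],[0,0,-2]], dr=[[0,0,0],[0,0,0],[0,0,0]], jaw=[0,0,0])

```text
time_s: 8.25
tool_pos: [0.4884, -0.0138, 0.0395]
eef_rot: [[0.089, 0.001, 0.996], [-0.996, -0.0, 0.089], [0.001, -1.0, 0.001]]
contact_force: [-5.6, 0.8, 15.6]
grip_width: 0.0133
```

Call:
move_arm(dp=[[0,0,-1],[0,0,-2],[0,0,-2]], dr=[[0,0,0],[0,0,0],[0,0,0]], jaw=[0,0,0])

```text
time_s: 8.55
tool_pos: [0.4886, -0.0138, 0.0394]
eef_rot: [[0.09, 0.003, 0.996], [-0.996, -0.001, 0.09], [0.001, -1.0, 0.003]]
contact_force: [-8.2, 1.3, 23.2]
grip_width: 0.0132
```

Call:
move_arm(dp=[[0,0,0],[0,0,0],[0,0,1],[0,0,2],[0,0,2]], dr=[[0,0,0],[0,0,0],[0,0,0],[0,0,0],[0,0,0]], jaw=[0.27,0.27,0.27,0.27,0.27])

```text
time_s: 9.05
tool_pos: [0.4887, -0.0139, 0.0415]
eef_rot: [[0.09, 0.003, 0.996], [-0.996, -0.001, 0.09], [0.001, -1.0, 0.003]]
contact_force: [0.4, 0.1, -1.3]
grip_width: 0.023
```

Run:
```python
from m import *
s=snap('wrist','w6.png');t=snap('top','t6.png');st=bot.sense();print(st['tool_pos'],st['contact_force'],st['grip_width'])
i=cv2.imread('pics/t6.png');cv2.imwrite('pics/t6c.png',cv2.resize(i[90:255,230:370],(510,600),interpolation=cv2.INTER_CUBIC))
```

```text
[ 0.4886 -0.0138  0.0414] [ 0.6367 -0.4042  0.127 ] 0.023096458236693006
```

View pics/w6.png

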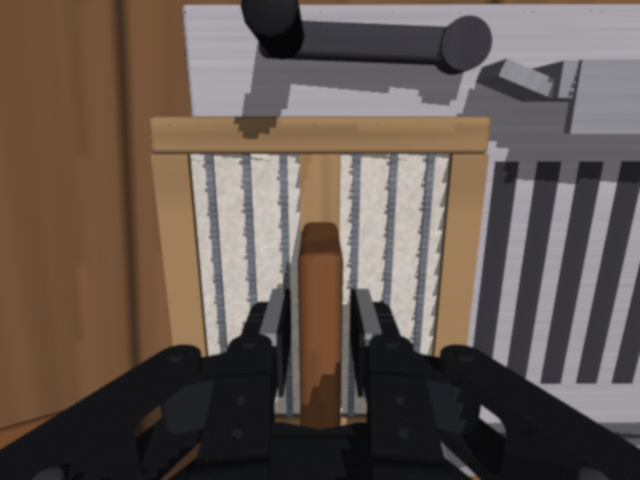

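View pics/t6c.png

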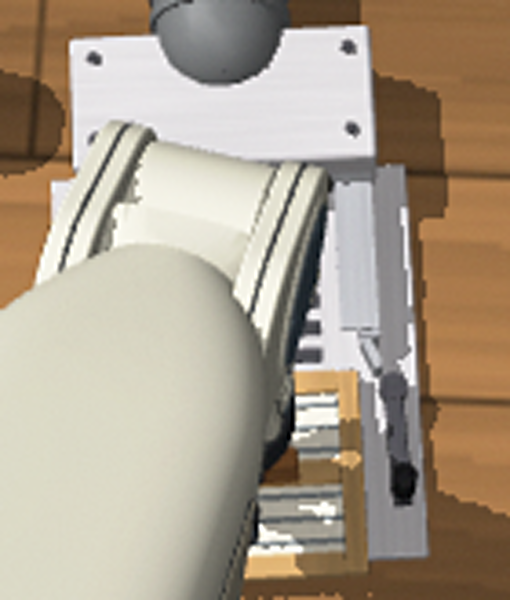

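Run:
```python
from m import *
a=np.radians(5.2);R=np.array([[np.cos(a),-np.sin(a)],[np.sin(a),np.cos(a)]]);O=np.array([.6125,-.002])
for n in['wrist','top']:
    s=snap(n);P,u,v=pts(s);q=(P[:,:2]-O)@R;z=P[:,2]
    b=(z>.024)&(z<.0325)&(q[:,0]>-.2)&(q[:,0]<-.05)&(abs(q[:,1])<.085)
    print(n,'panel x',np.percentile(q[b,0],[.3,99.7]),'y',np.percentile(q[b,1],[.3,99.7]))
    e=q[b]; 
    L=e[e[:,1]>.06]
    if len(L)>50:
        xs=np.arange(-.18,-.07,.01);ys=[e[abs(e[:,0]-x)<.005,1].max() for x in xs];print(' edge slope',np.degrees(np.polyfit(xs,ys,1)[0]))
    d=(z>.009)&(z<.015)&(q[:,0]>-.17)&(q[:,0]<.03)&(abs(q[:,1])<.125)
    print(' deck y',np.percentile(q[d,1],[.3,99.7]),'x',q[d,0].min())
    g=(z>.036)&(z<.042)&(abs(q[:,0])<.03)&(abs(abs(q[:,1])-.08)<.025)
    for sg in(1,-1):
        h=q[g&(q[:,1]*sg>0)];
        if len(h)>20:print(' guide',sg,np.percentile(h[:,1],[1,99]),len(h))
```

```text
wrist panel x [-0.1883 -0.0583] y [-0.0636  0.0739]
 edge slope -0.07142317547199688
 deck y [-0.0777  0.1154] x -0.16999695614581353
 guide 1 [0.0681 0.0916] 3339
 guide -1 [-0.0674 -0.0651] 59
top panel x [-0.1912 -0.0621] y [-0.0771 -0.0021]
 deck y [-0.1152 -0.0392] x -0.16953331397946403
 guide -1 [-0.0913 -0.0678] 208
```

Call:
move_arm(dp=[[8,0.7,0],[16,1.5,0],[24,2.2,0],[32,2.9,0],[40,3.6,0],[48,4.4,0],[56,5.1,0],[63.7,5.8,0]], dr=[[0,0,0],[0,0,0],[0,0,0],[0,0,0],[0,0,0],[0,0,0],[0,0,0],[0,0,0]], jaw=[0.27,0.27,0.27,0.27,0.27,0.27,0.27,0.27])

```text
time_s: 10.05
tool_pos: [0.553, -0.0079, 0.0413]
eef_rot: [[0.09, 0.003, 0.996], [-0.996, -0.001, 0.09], [0.001, -1.0, 0.003]]
contact_force: [-2.6, -1.4, 1.1]
grip_width: 0.0234
```

Run:
```python
from m import *
s=snap('wrist','w7.png');st=bot.sense();print(st['tool_pos'],st['contact_force'],st['grip_width'])
```

```text
[ 0.5543 -0.008   0.0414] [ 1.7671 -0.4639 -0.1019] 0.023158777622092994
```

View pics/w7.png

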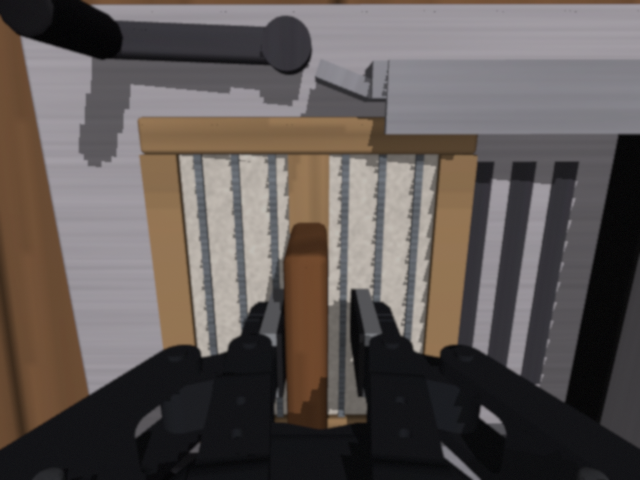

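Call:
move_arm(dp=[[8,0.7,0],[16,1.5,0],[24,2.2,0],[32,2.9,0],[40,3.6,0],[46,4.2,0],[52,4.7,0],[54,4.9,0]], dr=[[0,0,0],[0,0,0],[0,0,0],[0,0,0],[0,0,0],[0,0,0],[0,0,0],[0,0,0]], jaw=[0.27,0.27,0.27,0.27,0.27,0.27,0.27,0.27])

```text
time_s: 10.9
tool_pos: [0.6089, -0.0031, 0.0413]
eef_rot: [[0.09, 0.005, 0.996], [-0.996, -0.001, 0.09], [0.002, -1.0, 0.004]]
contact_force: [-4.0, -0.4, 2.9]
grip_width: 0.0236
```

Call:
move_arm(dp=[[2,0.2,0],[4,0.4,0],[6,0.5,0],[6,0.5,0]], dr=[[0,0,0],[0,0,0],[0,0,0],[0,0,0]], jaw=[0.27,0.27,0.27,0.27])

```text
time_s: 11.3
tool_pos: [0.6153, -0.0025, 0.0413]
eef_rot: [[0.09, 0.005, 0.996], [-0.996, -0.001, 0.09], [0.001, -1.0, 0.005]]
contact_force: [-0.3, 0.6, 0.6]
grip_width: 0.023
```

Run:
```python
from m import *
s=snap('wrist','w8.png');st=bot.sense();print(st['tool_pos'],st['contact_force'],st['grip_width'])
```

```text
[ 0.6153 -0.0026  0.0414] [-0.4298  0.5819  0.095 ] 0.023169062780369686
```

View pics/w8.png

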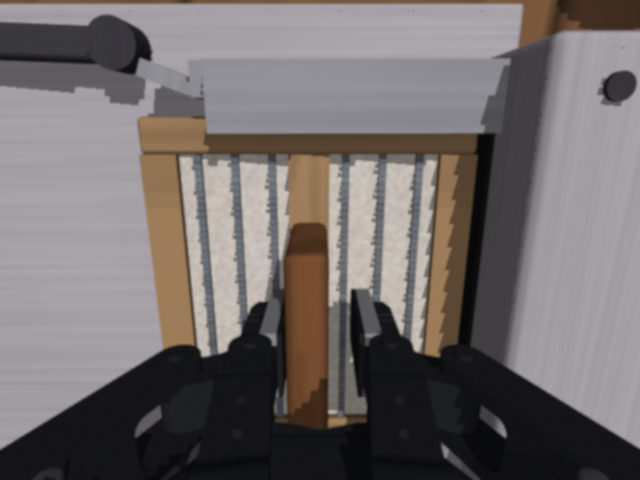

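Call:
move_arm(dp=[[1,0.1,0],[2,0.2,0],[2,0.2,0]], dr=[[0,0,0],[0,0,0],[0,0,0]], jaw=[0.27,0.27,0.27])

```text
time_s: 11.65
tool_pos: [0.6173, -0.0024, 0.0413]
eef_rot: [[0.09, 0.005, 0.996], [-0.996, -0.001, 0.09], [0.001, -1.0, 0.005]]
contact_force: [-1.4, 0.2, 0.8]
grip_width: 0.0231
```

Run:
```python
from m import *
a=np.radians(5.2);R=np.array([[np.cos(a),-np.sin(a)],[np.sin(a),np.cos(a)]]);O=np.array([.6125,-.002])
s=snap('wrist');P,u,v=pts(s);q=(P[:,:2]-O)@R;z=P[:,2]
b=(z>.024)&(z<.0325)&(abs(q[:,0])<.08)&(abs(q[:,1])<.085)
print('panel x',np.percentile(q[b,0],[.1,.3,99.7]))
k=(z>.064)&(z<.069)&(q[:,0]>.05);print('box x',np.percentile(q[k,0],[.3,1]))
t=(z>.066)&(z<.075)&(abs(q[:,0])<.02);print('fin',np.percentile(q[t,0],[1,99]))
```

```text
panel x [-0.064  -0.0638  0.0653]
box x [0.0675 0.068 ]
fin [-0.0162  0.018 ]
```

Call:
move_arm(dp=[[-1,0,0],[-1,0,0],[-1,0,30],[-1,0,70],[-1,0,100],[-1,0,100]], dr=[[0,0,0],[0,0,0],[0,0,0],[0,0,0],[0,0,0],[0,0,0]], jaw=[0.45,0.45,0.45,0.45,0.45,0.45])

```text
time_s: 12.3
tool_pos: [0.6184, -0.0026, 0.1461]
eef_rot: [[0.09, 0.013, 0.996], [-0.996, -0.002, 0.09], [0.003, -1.0, 0.013]]
contact_force: [0.8, -0.7, -0.0]
grip_width: 0.0383
```

Call:
move_arm(dp=[[-20,12,0],[-45,27,0],[-75,45,0],[-105,63,0],[-135,80,0],[-150,89,0],[-150,89,0],[-150,89,0]], dr=[[0,0,-0.13],[0,0,-0.26],[0,0,-0.39],[0,0,-0.52],[0,0,-0.65],[0,0,-0.78],[0,0,-0.785],[0,0,-0.785]], jaw=[0.45,0.45,0.45,0.45,0.45,0.45,0.45,0.45])

```text
time_s: 13.1
tool_pos: [0.4689, 0.0864, 0.1461]
eef_rot: [[-0.638, 0.009, 0.77], [-0.77, -0.011, -0.638], [0.003, -1.0, 0.014]]
contact_force: [0.0, -0.4, -0.1]
grip_width: 0.0384
```

Run:
```python
from m import *
s=snap('wrist','w9.png');t=snap('top','t9.png');st=bot.sense();print(st['tool_pos'],st['eef_rot'],st['q'],st['contact_force'],st['grip_width'])
for t in['left_lever','right_lever']:
  for k in bot.regions_of('wrist',t)[:2]:
    Q,_,_=pts(s,k['region']);tp=Q[(Q[:,2]>.06)&(Q[:,2]<.07)];print(t,k['confidence'],k['box'],rect(tp))
i=cv2.imread('pics/t9.png');cv2.imwrite('pics/t9c.png',cv2.resize(i[90:255,230:370],(510,600),interpolation=cv2.INTER_CUBIC))
```

```text
[0.4694 0.086  0.1459] [[-0.6388  0.0083  0.7693]
 [-0.7693 -0.0108 -0.6388]
 [ 0.003  -0.9999  0.0133]] [ 0.012   0.1745 -0.3138  1.0743 -0.0109  2.2757] [0.2934 0.0688 0.2993] 0.03826919509870922
left_lever 0.69 [300.0, 153.9, 403.1, 264.4] (array([467.5,  87. ]), array([15.1, 14.8]), 49.99)
right_lever 0.67 [509.5, 334.9, 578.4, 432.5] (array([0., 0.]), array([0., 0.]), 0.0)
```

View pics/w9.png

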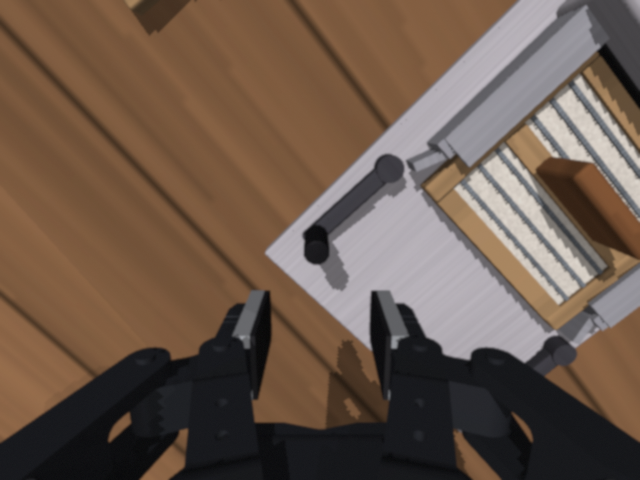

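View pics/t9c.png

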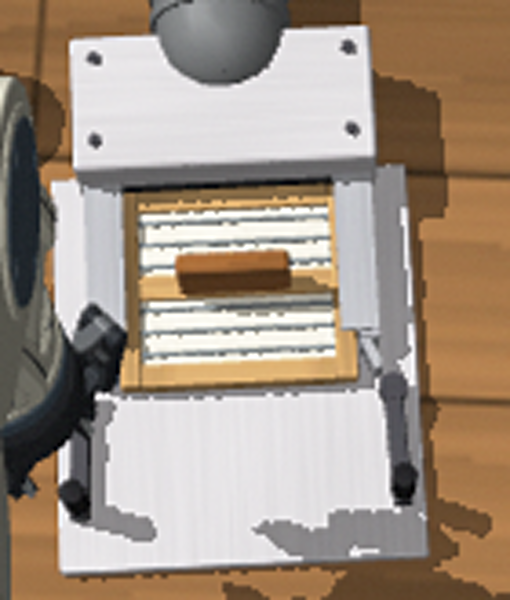

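Call:
move_arm(dp=[[-2,1,-30],[-2,1,-60],[-2,1,-90],[-2,1,-104],[-2,1,-104],[-2,1,-104]], dr=[[0,0,0],[0,0,0],[0,0,0],[0,0,0],[0,0,0],[0,0,0]], jaw=[0.45,0.45,0.45,0.45,0.38,0.38])

```text
time_s: 13.9
tool_pos: [0.4677, 0.0867, 0.0419]
eef_rot: [[-0.64, 0.007, 0.769], [-0.769, -0.011, -0.64], [0.004, -1.0, 0.013]]
contact_force: [1.0, 0.1, -0.2]
grip_width: 0.0322
```

Run:
```python
from m import *
st=bot.sense();t=st['tool_pos'][:2]*1000;print(st['tool_pos'],st['contact_force'],st['grip_width'])
a=np.radians(5.2);R=np.array([[np.cos(a),-np.sin(a)],[np.sin(a),np.cos(a)]]);O=np.array([613,-1.])
for sg in(1,-1):
  m=np.array([1,-sg])/2**.5
  print(sg,'pivot',O+R@[-72,98*sg])
  for q in list(np.linspace(1.57,0,13)):
    p=O+R@(np.array([-72-66*np.sin(q),sg*(98-66*np.cos(q))])+8*m);print(round(q,2),np.round(p,1),np.round(p-t,1))
```

```text
[0.4677 0.0867 0.0419] [ 0.967  0.071 -0.201] 0.03218370826295647
1 pivot [532.4143  90.0711]
1.57 [472.8  78.9] [ 5.1 -7.7]
1.44 [474.2  70.4] [  6.5 -16.3]
1.31 [476.6  62.1] [  8.9 -24.5]
1.18 [480.1  54.2] [ 12.4 -32.4]
1.05 [484.6  46.9] [ 16.9 -39.8]
0.92 [490.1  40.2] [ 22.3 -46.5]
0.79 [496.3  34.2] [ 28.6 -52.4]
0.65 [503.3  29.2] [ 35.6 -57.5]
0.52 [510.9  25. ] [ 43.2 -61.6]
0.39 [518.9  21.9] [ 51.2 -64.7]
0.26 [527.3  19.9] [ 59.6 -66.8]
0.13 [535.9  19. ] [ 68.2 -67.7]
0.0 [544.5  19.2] [ 76.8 -67.4]
-1 pivot [ 550.1783 -105.1222]
1.57 [ 489.6 -104.9] [  21.8 -191.6]
1.44 [489.4 -96.3] [  21.6 -182.9]
1.31 [490.3 -87.7] [  22.5 -174.4]
1.18 [492.3 -79.3] [  24.6 -166. ]
1.05 [495.4 -71.3] [  27.7 -157.9]
0.92 [499.5 -63.7] [  31.8 -150.3]
0.79 [504.6 -56.7] [  36.9 -143.4]
0.65 [510.6 -50.5] [  42.8 -137.1]
0.52 [517.3 -45. ] [  49.5 -131.7]
0.39 [524.6 -40.5] [  56.9 -127.2]
0.26 [532.5 -37. ] [  64.8 -123.7]
0.13 [540.8 -34.6] [  73.1 -121.3]
0.0 [549.3 -33.2] [  81.6 -119.9]
```

Call:
move_arm(dp=[[5,-8,0],[6.5,-16,0],[9,-24.5,0],[12.5,-32.5,0],[17,-40,0],[22.5,-46.5,0],[28.5,-52.5,0],[28.5,-52.5,0]], dr=[[0,0,0],[0,0,0],[0,0,0],[0,0,0],[0,0,0],[0,0,0],[0,0,0],[0,0,0]], jaw=[0.38,0.38,0.38,0.38,0.38,0.38,0.38,0.38])

```text
time_s: 14.7
tool_pos: [0.4978, 0.0332, 0.0421]
eef_rot: [[-0.641, 0.009, 0.768], [-0.768, -0.011, -0.64], [0.003, -1.0, 0.014]]
contact_force: [0.7, 0.6, -1.0]
grip_width: 0.0322
```

Run:
```python
from m import *
s=snap('wrist','w10.png')
```

```text
(no output)
```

View pics/w10.png

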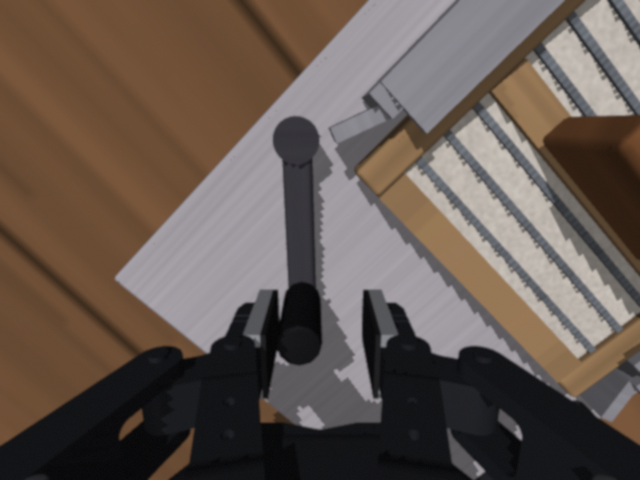

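Call:
move_arm(dp=[[6,-4,0],[13.5,-8.5,0],[21.5,-11.5,0],[30,-13.5,0],[38.5,-14.5,0],[43,-14.5,0],[47,-14.5,0],[47,-14.5,0]], dr=[[0,0,0],[0,0,0],[0,0,0],[0,0,0],[0,0,0],[0,0,0],[0,0,0],[0,0,0]], jaw=[0.38,0.38,0.38,0.38,0.38,0.38,0.38,0.38])

```text
time_s: 15.55
tool_pos: [0.5449, 0.0192, 0.042]
eef_rot: [[-0.64, 0.009, 0.768], [-0.768, -0.011, -0.64], [0.003, -1.0, 0.014]]
contact_force: [-0.6, 1.0, 0.4]
grip_width: 0.0328
```

Run:
```python
from m import *
s=snap('wrist','w11.png');st=bot.sense();print(st['tool_pos'],st['contact_force'])
```

```text
[0.5446 0.0192 0.042 ] [ 0.4655  0.3344 -0.6765]
```

View pics/w11.png

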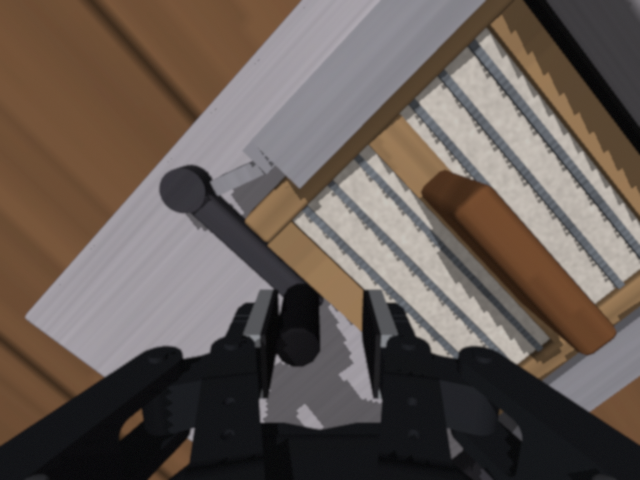

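Call:
move_arm(dp=[[1,0,0],[2,0,0],[2,0,0]], dr=[[0,0,0],[0,0,0],[0,0,0]], jaw=[0.38,0.38,0.38])

```text
time_s: 15.9
tool_pos: [0.5462, 0.0194, 0.042]
eef_rot: [[-0.64, 0.008, 0.768], [-0.768, -0.011, -0.64], [0.003, -1.0, 0.013]]
contact_force: [-2.5, 0.4, 1.7]
grip_width: 0.0324
```

Call:
move_arm(dp=[[1,0,0],[2,0,0],[2,0,0]], dr=[[0,0,0],[0,0,0],[0,0,0]], jaw=[0.38,0.38,0.38])

```text
time_s: 16.2
tool_pos: [0.5468, 0.0199, 0.0416]
eef_rot: [[-0.64, 0.006, 0.768], [-0.768, -0.01, -0.64], [0.004, -1.0, 0.011]]
contact_force: [-6.8, 3.8, 2.4]
grip_width: 0.0324
```

Call:
move_arm(dp=[[2,-1,0],[3,-1,0],[3,-1,0]], dr=[[0,0,0],[0,0,0],[0,0,0]], jaw=[0.38,0.38,0.38])

```text
time_s: 16.5
tool_pos: [0.5471, 0.02, 0.0412]
eef_rot: [[-0.639, 0.001, 0.769], [-0.769, -0.008, -0.639], [0.006, -1.0, 0.005]]
contact_force: [-12.4, 5.1, 6.8]
grip_width: 0.0324
```

Run:
```python
from m import *
s=snap('wrist','w12.png');st=bot.sense();print(st['tool_pos'],st['contact_force'])
i=snap('top','t12.png');i=cv2.imread('pics/t12.png');cv2.imwrite('pics/t12c.png',cv2.resize(i[90:255,230:370],(510,600),interpolation=cv2.INTER_CUBIC))
```

```text
[0.5471 0.02   0.0412] [-12.738    5.1856   6.3131]
```

View pics/w12.png

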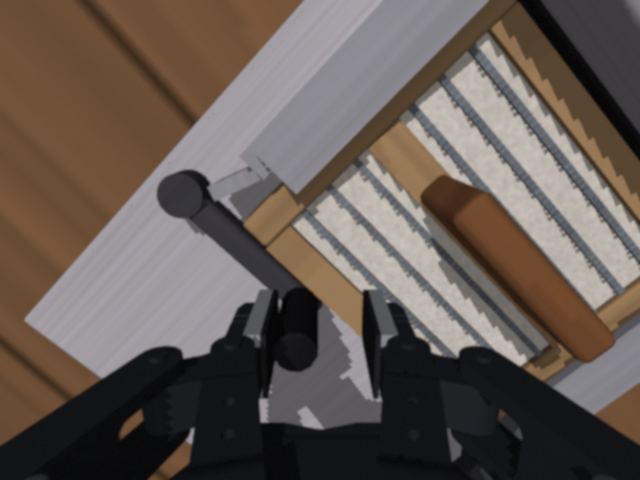

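Call:
move_arm(dp=[[-3,2.5,0],[-6,5,0],[-6,5,0],[-6,5,40],[-6,5,85],[-6,5,104],[-6,5,104]], dr=[[0,0,0],[0,0,0],[0,0,0],[0,0,0],[0,0,0],[0,0,0],[0,0,0]], jaw=[0.38,0.38,0.42,0.42,0.42,0.45,0.45])

```text
time_s: 17.3
tool_pos: [0.5432, 0.0247, 0.1486]
eef_rot: [[-0.639, 0.007, 0.769], [-0.769, -0.009, -0.639], [0.002, -1.0, 0.011]]
contact_force: [0.5, 0.3, -0.7]
grip_width: 0.0383
```

Call:
move_arm(dp=[[-5,-15,0],[-10,-30,0],[-16,-45,0],[-22,-60,0],[-28,-75,0],[-34,-90,0],[-40,-105,0],[-46,-120,0]], dr=[[0,0,0.14],[0,0,0.28],[0,0,0.42],[0,0,0.56],[0,0,0.7],[0,0,0.84],[0,0,0.98],[0,0,1.12]], jaw=[0.45,0.45,0.45,0.45,0.45,0.45,0.45,0.45])

```text
time_s: 18.1
tool_pos: [0.4968, -0.096, 0.1476]
eef_rot: [[0.419, 0.01, 0.908], [-0.908, 0.003, 0.419], [0.002, -1.0, 0.011]]
contact_force: [0.2, -0.0, 0.0]
grip_width: 0.0387
```

Run:
```python
from m import *
st=bot.sense();R=st['eef_rot'];print(st['tool_pos'],np.degrees(np.arctan2(R[1,2],R[0,2])),R[:,1],st['q'])
```

```text
[ 0.4968 -0.096   0.1476] 24.747137017579014 [ 0.0103  0.003  -0.9999] [-0.3606  0.2186 -0.2514  1.0923  0.0065  0.7783]
```

Call:
move_arm(dp=[[-4,-5,0],[-8,-10,0],[-11.6,-16,0],[-11.6,-16,0],[-11.6,-16,0],[-11.6,-16,0]], dr=[[0,0,0.14],[0,0,0.28],[0,0,0.42],[0,0,0.444],[0,0,0.444],[0,0,0.444]], jaw=[0.45,0.45,0.45,0.45,0.45,0.45])

```text
time_s: 18.7
tool_pos: [0.4853, -0.1117, 0.1473]
eef_rot: [[0.766, 0.008, 0.642], [-0.643, 0.007, 0.766], [0.001, -1.0, 0.011]]
contact_force: [-0.4, -1.0, 0.5]
grip_width: 0.0385
```

Run:
```python
from m import *
s=snap('wrist','w13.png');st=bot.sense();R=st['eef_rot'];print(st['tool_pos'],np.degrees(np.arctan2(R[1,2],R[0,2])))
for t in['left_lever','right_lever']:
  for k in bot.regions_of('wrist',t)[:2]:
    Q,_,_=pts(s,k['region']);tp=Q[(Q[:,2]>.06)&(Q[:,2]<.07)];print(t,k['confidence'],k['box'],rect(tp) if len(tp) else 0)
```

```text
[ 0.4853 -0.1117  0.1474] 50.062909001333274
left_lever 0.72 [505.8, 73.5, 627.2, 182.0] (array([538. ,  23.8]), array([14.4, 15.1]), 22.65)
right_lever 0.93 [300.4, 215.8, 394.6, 293.1] (array([ 484.7, -112.8]), array([15.3, 15.3]), 71.75)
```

View pics/w13.png

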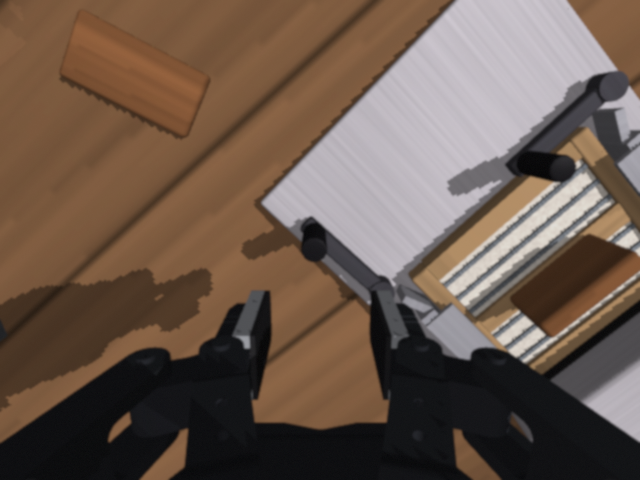

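Call:
move_arm(dp=[[-0.5,-1,-30],[-0.5,-1,-60],[-0.5,-1,-90],[-0.5,-1,-105],[-0.5,-1,-105],[-0.5,-1,-105]], dr=[[0,0,0],[0,0,0],[0,0,0],[0,0,0],[0,0,0],[0,0,0]], jaw=[0.45,0.45,0.45,0.45,0.38,0.38])

```text
time_s: 19.45
tool_pos: [0.4851, -0.1127, 0.0429]
eef_rot: [[0.767, 0.008, 0.641], [-0.641, 0.007, 0.767], [0.002, -1.0, 0.011]]
contact_force: [0.0, 0.3, 0.5]
grip_width: 0.0322
```

Call:
move_arm(dp=[[4.5,8,0],[4.5,16.5,0],[5,25,0],[7,33.5,0],[10.5,41.5,0],[14.5,49,0],[19.5,56,0],[25.5,62,0]], dr=[[0,0,0],[0,0,0],[0,0,0],[0,0,0],[0,0,0],[0,0,0],[0,0,0],[0,0,0]], jaw=[0.38,0.38,0.38,0.38,0.38,0.38,0.38,0.38])

```text
time_s: 20.25
tool_pos: [0.5112, -0.05, 0.043]
eef_rot: [[0.767, 0.008, 0.641], [-0.641, 0.007, 0.767], [0.002, -1.0, 0.011]]
contact_force: [-1.7, -0.7, 0.6]
grip_width: 0.0322
```

Call:
move_arm(dp=[[6.5,5,0],[13.5,9.5,0],[21.5,13,0],[30,15.5,0],[34,16.5,0],[38,17,0],[40,17,0],[40,17,0]], dr=[[0,0,0],[0,0,0],[0,0,0],[0,0,0],[0,0,0],[0,0,0],[0,0,0],[0,0,0]], jaw=[0.38,0.38,0.38,0.38,0.38,0.38,0.38,0.38])

```text
time_s: 21.05
tool_pos: [0.5491, -0.0338, 0.0424]
eef_rot: [[0.767, 0.004, 0.642], [-0.642, 0.006, 0.767], [-0.001, -1.0, 0.007]]
contact_force: [-9.0, -5.5, 2.1]
grip_width: 0.0326
```

Call:
move_arm(dp=[[1,0,0],[2,0.5,0],[2,0.5,0]], dr=[[0,0,0],[0,0,0],[0,0,0]], jaw=[0.38,0.38,0.38])

```text
time_s: 21.35
tool_pos: [0.5495, -0.0342, 0.0421]
eef_rot: [[0.766, -0.0, 0.643], [-0.643, 0.004, 0.766], [-0.003, -1.0, 0.003]]
contact_force: [-8.8, -5.5, 2.9]
grip_width: 0.0323
```

Call:
move_arm(dp=[[2,0.5,0],[3,1,0],[3,1,0]], dr=[[0,0,0],[0,0,0],[0,0,0]], jaw=[0.38,0.38,0.38])

```text
time_s: 21.65
tool_pos: [0.5499, -0.0344, 0.0417]
eef_rot: [[0.765, -0.005, 0.644], [-0.644, 0.001, 0.765], [-0.005, -1.0, -0.002]]
contact_force: [-13.0, -7.6, 6.4]
grip_width: 0.0328
```

Run:
```python
from m import *
s=snap('wrist','w14.png');st=bot.sense();print(st['tool_pos'],st['contact_force'])
```

```text
[ 0.5499 -0.0344  0.0417] [-12.7685  -8.4183   6.1909]
```

View pics/w14.png

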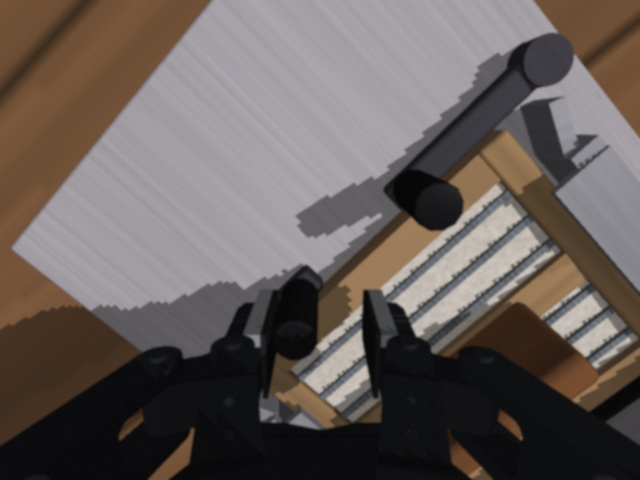

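Firm stop on the right too. I'll back off to centre the post between the pads, then lift and move away.

Call:
move_arm(dp=[[-2.5,-3,0],[-5,-6,0],[-5,-6,0],[-5,-6,40],[-5,-6,85],[-5,-6,120],[-5,-6,120]], dr=[[0,0,0],[0,0,0],[0,0,0],[0,0,0],[0,0,0],[0,0,0],[0,0,0]], jaw=[0.38,0.38,0.42,0.42,0.42,0.45,0.45])

```text
time_s: 22.4
tool_pos: [0.5475, -0.0407, 0.1668]
eef_rot: [[0.765, 0.003, 0.644], [-0.644, -0.0, 0.765], [0.003, -1.0, 0.002]]
contact_force: [0.9, -0.1, -0.1]
grip_width: 0.0383
```

Call:
move_arm(dp=[[-15,-10,10],[-35,-25,30],[-60,-45,50],[-80,-65,60],[-100,-85,70],[-110,-100,80],[-110,-110,80],[-110,-110,80]], dr=[[0,0,-0.13],[0,0,-0.26],[0,0,-0.39],[0,0,-0.52],[0,0,-0.65],[0,0,-0.785],[0,0,-0.785],[0,0,-0.785]], jaw=[0.45,0.45,0.45,0.45,0.45,0.45,0.45,0.45])

```text
time_s: 23.2
tool_pos: [0.4379, -0.1517, 0.2462]
eef_rot: [[0.089, 0.003, 0.996], [-0.996, -0.003, 0.089], [0.003, -1.0, 0.002]]
contact_force: [0.7, 0.2, -0.6]
grip_width: 0.0383
```

```bash
cat > f.py <<'E'
from m import *
a=np.radians(5.2);R=np.array([[np.cos(a),-np.sin(a)],[np.sin(a),np.cos(a)]]);O=np.array([.613,-.001])
print(bot.sense()['tool_pos'],bot.sense()['time_s'])
for n in['wrist','top','side']:
    s=snap(n,n+'f.png');P,u,v=pts(s);q=(P[:,:2]-O)@R;z=P[:,2]
    b=(z>.024)&(z<.0325)&(q[:,0]>-.064)&(q[:,0]<.075)&(abs(q[:,1])<.063)
    k=(z>.064)&(z<.069)&(q[:,0]>.05)&(abs(q[:,1])<.09)
    fz=(z>.067)&(z<.0755)&(abs(q[:,0])<.03)&(abs(q[:,1])<.05)
    print(n,'panel x',np.percentile(q[b,0],[.2,99.8]) if b.any() else 0,'box x',np.percentile(q[k,0],[.3,1]) if k.any() else 0,'fin',rect(np.c_[q,z][fz]) if fz.sum()>5 else 0, 'top z',np.median(z[b]))
    d=(z>.009)&(z<.0145)&(q[:,0]>-.19)&(q[:,0]<-.1)&(abs(q[:,1])<.1)
    print('  deck front',np.percentile(q[d,0],.3) if d.any() else 0)
    for t in['left_lever','right_lever']:
      for r in bot.regions_of(n,t)[:1]:
        m=r['region'][v,u];tp=m&(z>.06)&(z<.07);
        if tp.any():
            c=np.array(rect(np.c_[q,z][tp])[0]);sg=1 if t[0]=='l' else -1
            print('  ',t,round(r['confidence'],2),c,'nom',[-72,32*sg],'q~',np.arctan2(-72-c[0],98-sg*c[1]))
E
python3 f.py
python3 - <<'E'
import cv2
i=cv2.imread('pics/topf.png');cv2.imwrite('pics/topfc.png',cv2.resize(i[90:255,230:370],(510,600),interpolation=cv2.INTER_CUBIC))
E
```

```text
[ 0.4379 -0.1517  0.2462] 23.2
wrist panel x [-0.0637  0.0657] box x [0.0652 0.0653] fin (array([ 1. , -7.7]), array([59.2, 15.2]), 89.9) top z 0.026486662047169873
  deck front -0.17697948526572682
   right_lever 0.64 [-72.1 -32.3] nom [-72, -32] q~ 0.0015220688398305015
top panel x [-0.0633  0.0652] box x [0.0633 0.0642] fin (array([-1.7, -4.1]), array([15.5, 69.2]), 0.62) top z 0.026651943749190554
  deck front -0.1559720617869406
   left_lever 0.69 [-74.9  30.8] nom [-72, 32] q~ 0.04312800228037604
side panel x [-0.0634  0.0668] box x [0.0667 0.0675] fin (array([ 0.5, -5.9]), array([13.9, 67.5]), 0.52) top z 0.026567956295886985
  deck front -0.17795968027156386
   left_lever 0.44 [-72.5  27.1] nom [-72, 32] q~ 0.0070520692716363525
   right_lever 0.56 [-71.5 -37. ] nom [-72, -32] q~ -0.008196537749912585
```

View pics/topfc.png

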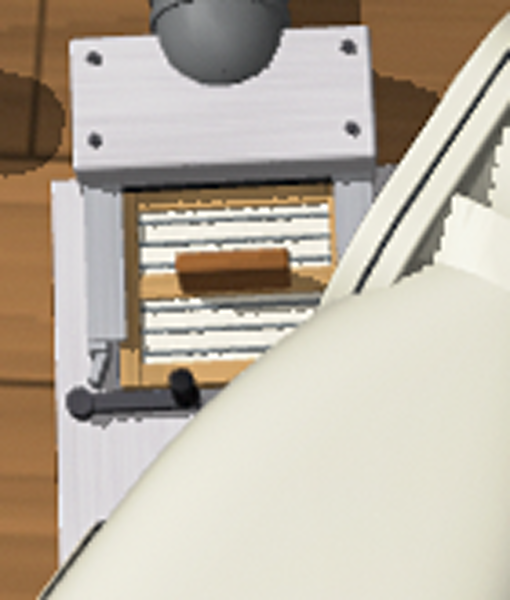

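View pics/wristf.png

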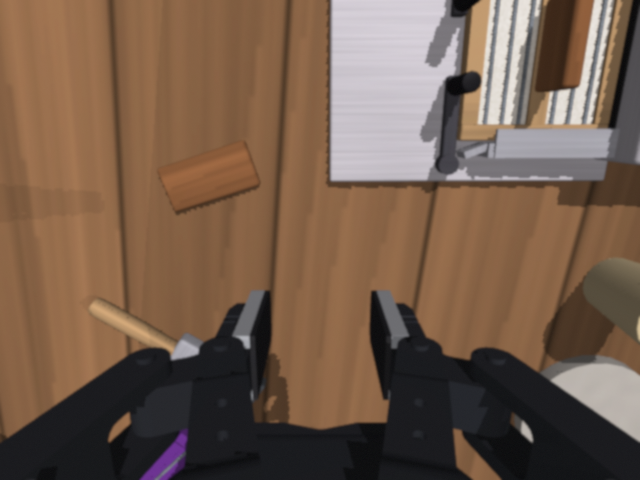

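```bash
python3 -c "
from h import *
print(bot.sense()['contact_force']);print(bot.sign_off())"
```

```text
[-1.05368226  0.0426774   1.15929207]
the job is handed in; nothing more can be done
None
```

The wide filter panel is home in the dust tray with both levers shut across its front edge, and I handed the job in at about 23 s of the 64 s allowed.

I gripped the wide wood panel by its fin and set it flat on the front of the tray. I then opened the jaws slightly and slid it back along the guides, leaving it about 1 mm short of home. I swung the left lever shut, then the right, each until it stopped firmly at about 13–15 N sideways. After that I lifted clear and moved the arm away.

**Panel position:** in the last wrist and side pictures, the panel's back edge lies within about 1 mm of the suction box, which means fully home.

**Levers:** the right lever reads 0.00 rad from the wrist camera and −0.01 rad from the side camera. The left reads 0.01 rad from the side camera.

**Disagreements:**
- The top camera gave 0.04 rad for the left lever. That camera placed the tray about 2–3 mm nearer the robot, and 0.04 rad is what that shift would produce.
- The cameras differed by up to about 5 mm sideways on where the lever posts stood.
- In the last top picture the arm hid the right lever, so I checked that one only with the wrist and side cameras.

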